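# Open the comb-blank press and load its mould

## Robot

A 6-joint arm with a two-finger parallel gripper is mounted at the origin on the work surface. World frame = base frame: x ahead of the robot, y to its left, z up, the work surface at z = 0. Lengths are in m, angles in rad, forces in N, time in s.
With the tool pointing down it reaches from about 0.225 to 0.875 m from the base axis. Payload 3.4 kg.
Tool frame: the origin (TCP) lies at the very end of the fingers, on their centre line; the grasp point (between the pads) lies 19 mm behind it (bot.grip_point_offset is the distance from the TCP to the grasp point, in m); x points along the fingers, z is the direction in which the jaws open and shut, and the axes are right-handed (so a half turn about x gives the same grasp; the last joint's range is limited). The gripper opens to 85 mm and grips with 20 to 120 N. Pads are 22 mm wide; open, the fingers measure 114 mm over their backs; the gripper's body (76 mm by 85 mm) begins 54 mm behind the grasp point. The pads swing forward as they close: fully open they stand 13 mm farther back than shut.
Start: joints at [1.222, 0.276, 1.505, -0, 1.361, -0.121], TCP at [0.13, 0.56, 0.231] pointing down, gripper open.
Joint ranges: [-2.89, 2.89], [-0.75, 2.08], [0.22, 2.7], [-1.18, 4.32], [0.11, 2.71], [-2.7, 2.7]. Speed limits (rad/s): [2.57, 2.57, 3.14, 3.14, 3.14, 3.14].

## Interface

Orientations are given as a unit quaternion [w, x, y, z].
In Python, from workcell import bot gives the robot as it stands.
- The arm moves only by the tool arm_command, never from a script. Its argument "plan" is a list of rows, each a list of 5 numbers: the closure, from -1 (fully open) to 1 (shut), then the shift along the tool's x, y, z in m, then the turn about the tool's x in rad. In form: [[hand, x, y, z, roll], ...]. A call has 1 to 10 rows; each row is the pose to reach, as a shift and turn from the pose measured when the call began, along the tool's axes at that moment; what a row does not reach only later rows make up. A row lasts 1/8 s, in which the tool goes at most 62.5 mm and 10.7 degrees, less where a joint would pass 70% of its speed; a pose out of reach is approached as far as the arm can. A call with a gripper value outside its range is refused whole. The fingers move at their own pace and stop on an object; the grip force is fixed at half the most. Time passes only in rows, so rows that repeat a pose let the fingers close. It gives the time, the measured TCP pose, the force and the opening at its end, in the units of the state.
- bot.get_state(): the state, without advancing time (a new reading comes with each control period).
- bot.grab_frame(name): name is "scene" or "top" or "wrist"; returns a dict with "image" (384x512x3 uint8, blue, green, red), "fx", "fy", "cx", "cy" (pixels), "xyz" and "orientation" of the camera in the world. Camera axes: x right, y down, z forward; pixel columns grow to the right and rows downward; lengths in m; the calibration is good to about 2 mm. A picture is of the moment at which its call begins. There is no depth.
- bot.hand_in(): hands the job in, once; it reports no verdict.
The state is a dict: "time_s": time; "joints": joint angles; "dq": joint speeds; "effort": joint torques, N m; "ee_pos": TCP position; "orientation": TCP orientation; "ft_force": force on the tool from outside, world axes, zero at the start; "wrist_torque": the same for the moment, N m; "finger_gap": finger opening in m.
Only numpy, scipy, OpenCV 4.12 (cv2) and the standard library are available. Lean on these libraries where they do the work, as an engineer would, in place of code of your own. Each camera call takes 0.05 s, during which the arm holds its last target.

## Task

Wind the screw press fully open: turn its handwheel anticlockwise by the upright handle, letting the hand rise with the wheel, until you feel it come up against its stop, and do not force it there. Then slide the mould along its slideway by its upright grip, under the raised plate, until it gently sits fully home against the back stop. Leave wheel and mould there, let go, and do not disturb the other things on the bench.

Things in the scene. Friction and masses are not known exactly. Their poses are not given: they have to be found in the camera images.
- wheel_centre (a point): Handwheel of a bench screw press: level grey disc 148 mm across, 8 mm thick, on an upright screw. Point: on the vertical screw axis, on the disc's upper face (hub: 34 mm across, 10 mm higher). Rises 20 mm per anticlockwise turn (from above); about 3 N at the handle turns it; it stays put. Upper stop 1.0 to 1.9 turns on, at a height that varies unseen: told only by the push-back at the handle.
- handle (a point): Upright handle on the wheel: black plastic sleeve 18 mm in diameter, 42 mm tall, spinning freely on its pin, so it can be held while the wheel goes round. Point: its centre, 64 mm from the wheel's axis, 23 mm above the disc's face. Keep fingertips clear of the rising disc. At the upper stop the handle yields about 2 mm per 10 N; over about 40 N strains it.
- home (a point): Where the mould belongs: a point on the press's bed, on the screw's axis, 30 mm above the table. Its x axis points along the slideway to the back stop, y across it, z up. The slideway is 83 mm wide between 12 mm high rails and reaches 200 mm out to -x. Above hangs the press plate, 90 by 100 mm, too low for the mould until the press is wound fully open.
- backstop (a point): Back stop of the slideway: a steel bar 83 mm long, 22 mm high, across the slideway; the point is the middle of the face that the mould meets, 40 mm to +x of the home point. The press's two posts stand 95 mm to either side of the home point (y); the crosshead on them lies 105 to 150 mm above the table.
- mould_base (a point): The mould: an aluminium block 80 mm long, 80 mm wide, 42 mm high, 0.6 to 1.2 kg, loose in the slideway with 1.5 mm play each side, at first 98 to 120 mm short of home and clear of the plate. The point is the centre of its underside (home: it coincides with home, the block touching the back stop); its x axis points to the back stop.
- mould_post (a point): The mould's upright grip: a flat steel post at the outer end of its long tongue, 24 mm along the mould's x, 14 mm across (y), its top 60 mm above the mould's underside. The point is on its middle line, 152 mm behind the block's centre (-x) and 40 mm above the mould's underside.
- comb_blank: A bystander: flat dark horn comb blank, about 150 by 45 by 10 mm, on the table. The point is the centre of its underside.
- wax_jar: A bystander: amber jar with a steel lid, 64 mm across, 75 mm high. The point is the centre of its underside.
- hammer: A bystander: a hammer with a wooden handle lying on the table. The point is near its middle, at the table.
Not all that is in view belongs to the job. There is more than one size of the part that bears mould_base; the job needs the largest.

How it is judged:
On the way, in this order (a step that is already met when the one before it is completed fails the run):
1. the press is wound fully open: the wheel has come to within a quarter of a radian of its upper stop (value of joint screw above 11.75 rad), for 0.2 s.
2. the mould sits fully home: within 3 mm of the back stop, flat on the slideway (x of mould_base in the frame of home above -0.003 m and z of mould_base in the frame of home below 0.004 m and angle between the x axis of mould_base and the x axis of home, either way round below 0.06 rad), for 0.2 s.
At the end, for the whole second after the job is handed in: The wheel stands within 0.25 rad of its upper stop; the mould lies flat in its slideway, its inner face within 3 mm of the back stop and square to it within 0.06 rad; wheel and mould are at rest (all of step 2 and value of joint screw above 11.75 rad and linear speed of mould below 0.01 m/s and velocity of joint screw between -0.05 and 0.05 rad/s); the robot touches nothing.
It fails at once if the wheel is forced: turned with more than about 40 N at the handle (2.5 N m, shown by the twist of its springy drive) (value of joint wheel above 0.1 rad).
It fails at once if the hand does not follow: fingers or hand press on the wheel disc itself with more than 25 N (contact force between the arm and wheel_c0 above 25 N).
It fails at once if the mould is driven against the press with more than 45 N (contact force between mould and press above 45 N).
It fails at once if a bystander (comb blank, jar or hammer) is shifted by more than 30 mm (distance of any of comb_blank, wax_jar, hammer from where it was at the start of the episode above 0.03 m).
It also fails if it takes over 72 s, if anything falls off the work surface, if the arm or the gripper's body presses on something with over 40 N, if the wrist force passes 120 N, or if a joint passes its speed limit or range.

## Working session

There is one attempt and no reset: what is moved stays moved. The work goes in short steps, Python scripts to look and compute and a tool call to move; the robot and the scene stay as the last step left them, time stands still between calls to the robot, and variables do not carry over. Pictures are saved under pics/ and viewed, and the job is handed in when it is done.

Besides the shell and the picture viewer there is one more tool, called after "Request:" as name(argument=value, ...) on one line, values as JSON. arm_command: Moves the arm, as the interface text tells. Its arguments: {"type":"object","properties":{"plan":{"type":"array"}},"required":["plan"]}

```bash
ls; mkdir -p pics
cat > h.py <<'E'
import numpy as np, cv2
from scipy.spatial.transform import Rotation as R
from workcell import bot
def cam(f):
    q=f["orientation"]; return R.from_quat([q[1],q[2],q[3],q[0]]).as_matrix(), np.array(f["xyz"])
def ray(f,u,v):
    M,o=cam(f); d=M@np.array([(u-f["cx"])/f["fx"],(v-f["cy"])/f["fy"],1]); return o,d
def onz(f,u,v,z):
    o,d=ray(f,u,v); return o+d*(z-o[2])/d[2]
def proj(f,p):
    M,o=cam(f); c=M.T@(np.array(p)-o); return f["fx"]*c[0]/c[2]+f["cx"], f["fy"]*c[1]/c[2]+f["cy"]
def tri(f1,a,f2,b):
    A=[];B=[]
    for f,(u,v) in ((f1,a),(f2,b)):
        o,d=ray(f,u,v); d/=np.linalg.norm(d); P=np.eye(3)-np.outer(d,d); A.append(P);B.append(P@o)
    return np.linalg.solve(sum(A),sum(B))
def st():
    s=bot.get_state(); q=s["orientation"]
    return s,R.from_quat([q[1],q[2],q[3],q[0]]).as_matrix()
E
python3 - <<'E'
from h import *
import pickle
fs={}
for n in("scene","top","wrist"):
    f=bot.grab_frame(n); fs[n]=f; cv2.imwrite(f"pics/{n}0.png",f["image"]); print(n,f["xyz"],f["orientation"],f["fx"],f["cx"],f["cy"])
pickle.dump(fs,open("f0.pkl","wb"))
s,M=st();print(s);print(M)
E
```

```text
pics
scene [1.35916846 0.07657907 0.85386099] [-0.28304184  0.61487915  0.66566259 -0.31417235] 378.59381889197806 255.83523425459026 196.0399567706898
top [ 0.450463   -0.00653673  1.51352172] [ 0.02051132 -0.70182316  0.71167042 -0.02342561] 443.2820415815843 253.18157208672028 192.6242356378212
wrist [0.05479387 0.57673032 0.37317838] [0.11859844 0.77420039 0.61485212 0.09222273] 318.15655527394733 255.85653128889396 193.3894433120297
{'time_s': 0.15, 'joints': array([ 1.22201575e+00,  2.76482115e-01,  1.50580323e+00, -1.08580846e-05,
        1.36071127e+00, -1.20984153e-01]), 'dq': array([-2.44952313e-04,  2.65861568e-05, -4.17335277e-03, -7.58092469e-04,
       -2.14712204e-03, -5.20653096e-04]), 'effort': array([-7.63826138e-04, -4.17153704e+01, -2.46028680e+01, -4.83326239e-04,
        7.81274313e-03,  4.14272861e-06]), 'ee_pos': array([0.12972377, 0.5597896 , 0.23063554]), 'orientation': array([ 0.55316464, -0.44019764,  0.5540068 ,  0.4396719 ]), 'ft_force': array([-0.35266144,  0.05613341,  0.54696804]), 'wrist_torque': array([ 0.01395156, -0.00791438, -0.01772691]), 'finger_gap': 0.08529871112551313}
[[-4.69829238e-04 -9.74166873e-01  2.25828879e-01]
 [-1.32306517e-03  2.25829312e-01  9.74165988e-01]
 [-9.99999014e-01  1.58905341e-04 -1.39498747e-03]]
```

View pics/scene0.png

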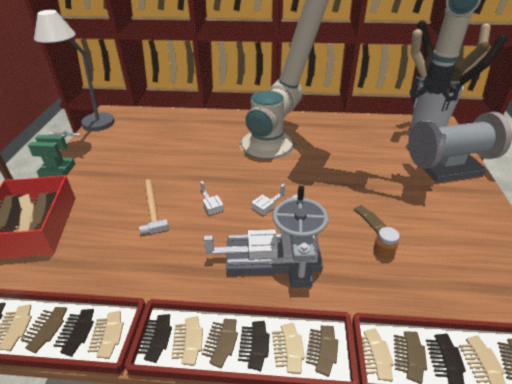

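View pics/top0.png

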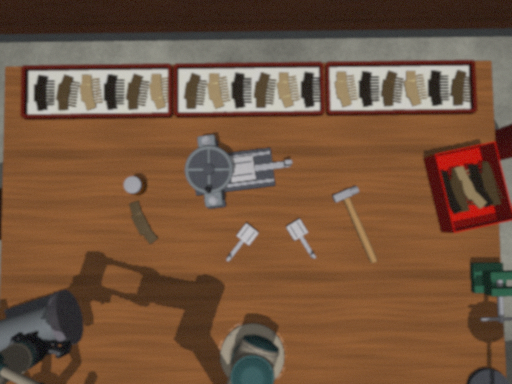

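View pics/wrist0.png

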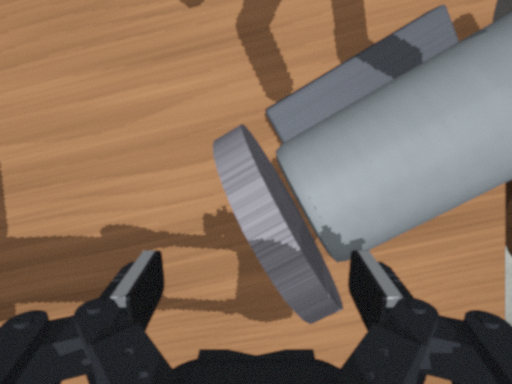

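The scene view shows the press with its wheel at (300,218), black handle at (300,193), a mould in the slideway at (262,245) and its post at (209,243). In the top view the wheel is at (210,170) and the post at (288,162). There are three mould candidates in the top view: (245,238), (299,233) and the one in the slideway at (245,168). The last is the largest and the only one in the slideway. I'll confirm that in a crop.

Run:
```python
import pickle,cv2,numpy as np
fs=pickle.load(open("f0.pkl","rb"))
a=cv2.resize(fs["top"]["image"][125:270,180:330],None,fx=4,fy=4,interpolation=cv2.INTER_CUBIC)
b=cv2.resize(fs["scene"]["image"][175:295,195:345],None,fx=5,fy=5,interpolation=cv2.INTER_CUBIC)
cv2.imwrite("pics/ctop.png",a);cv2.imwrite("pics/cscene.png",b)
```

```text
(no output)
```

View pics/ctop.png

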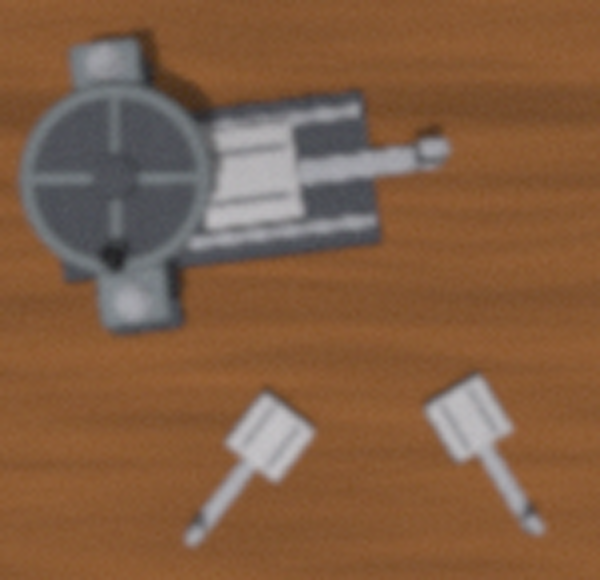

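View pics/cscene.png

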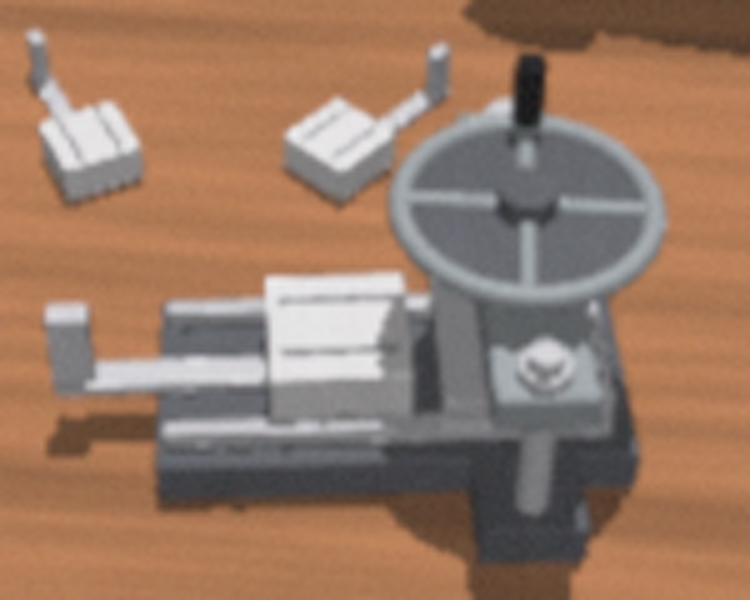

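The slideway mould is clearly the largest: its block spans about 95 px in the crop, against about 65 px for the two loose ones. That makes it the target. Next I'll measure the geometry.

Run:
```python
import pickle
from h import *
fs=pickle.load(open("f0.pkl","rb")); T,S=fs["top"],fs["scene"]
t=lambda u,v:((u+.5)/4-.5+180,(v+.5)/4-.5+125)
s=lambda u,v:((u+.5)/5-.5+195,(v+.5)/5-.5+175)
W=tri(T,t(114.5,178),S,s(527,208)); print("wheel",W)
P=tri(T,t(433,148),S,s(67,312)); print("post top",P)
H=tri(T,t(113,248),S,s(531,62)); print("handle top",H)
# dark mask for handle, ellipse fit for rim
for n,f,(x0,y0,x1,y1) in(("t",T,(195,178,225,200)),("s",S,(290,180,312,204))):
    g=f["image"][y0:y1,x0:x1].max(2); ys,xs=np.where(g<45); print(n,len(xs),xs.mean()+x0,ys.mean()+y0,xs.min()+x0,xs.max()+x0,ys.min()+y0,ys.max()+y0)
# project guesses
c=W
for z in(W[2],):
  pts=[proj(T,c+0.074*np.array([np.cos(a),np.sin(a),0])) for a in np.linspace(0,6.28,5)[:4]]; print([( (u+.5-180)*4,(v+.5-125)*4) for u,v in pts])
  pts=[proj(S,c+0.074*np.array([np.cos(a),np.sin(a),0])) for a in np.linspace(0,6.28,5)[:4]]; print([( (u+.5-195)*5,(v+.5-175)*5) for u,v in pts])
```

```text
wheel [0.60891028 0.12504794 0.15888163]
post top [ 0.63779337 -0.12589972  0.08937772]
handle top [0.55087418 0.12269033 0.21265849]
t 11 207.9090909090909 188.1818181818182 206 209 187 190
s 46 300.45652173913044 193.23913043478262 299 302 187 199
[(np.float64(113.19989472740019), np.float64(82.96978600737702)), (np.float64(17.49217085901182), np.float64(179.75522584807982)), (np.float64(114.53369033831177), np.float64(274.7297333711133)), (np.float64(210.34473992648623), np.float64(177.4484552012044))]
[(np.float64(526.6834142908588), np.float64(308.06939472427916)), (np.float64(665.2612371821306), np.float64(215.58197394808857)), (np.float64(525.56570838195), np.float64(119.5252504233882)), (np.float64(388.146115276146), np.float64(201.44176805878118))]
```

Request:
arm_command(plan=[[-1,-0.04,0,0,0],[-1,-0.09,-0.02,-0.015,-0.05],[-1,-0.1,-0.07,-0.05,-0.1],[-1,-0.1,-0.12,-0.09,-0.16],[-1,-0.1,-0.17,-0.13,-0.22],[-1,-0.1,-0.22,-0.165,-0.28],[-1,-0.1,-0.27,-0.2,-0.34],[-1,-0.1,-0.32,-0.24,-0.34],[-1,-0.1,-0.37,-0.28,-0.34],[-1,-0.1,-0.41,-0.31,-0.34]])

```text
time_s: 1.4
ee_pos: [0.4601, 0.1632, 0.3309]
orientation: [-0.471, 0.527, -0.472, -0.527]
ft_force: [1.2, 1.6, -0.2]
finger_gap: 0.0854
```

Run:
```python
from h import *
import pickle
s,M=st();print(s["ee_pos"],s["time_s"],s["ft_force"],s["dq"].round(3));print(M.round(3)); print(s["joints"].round(3))
f=bot.grab_frame("wrist");pickle.dump(f,open("w1.pkl","wb"));cv2.imwrite("pics/w1.png",f["image"])
```

```text
[0.46014354 0.16324569 0.33086038] 1.4 [ 1.23885845  1.58387674 -0.1682086 ] [-0.796  0.205 -0.234  0.013  0.022 -0.796]
[[-0.    -0.994 -0.111]
 [-0.001 -0.111  0.994]
 [-1.     0.001 -0.001]]
[ 1.990e-01  1.010e-01  1.487e+00 -1.000e-03  1.554e+00 -1.483e+00]
```

View pics/w1.png

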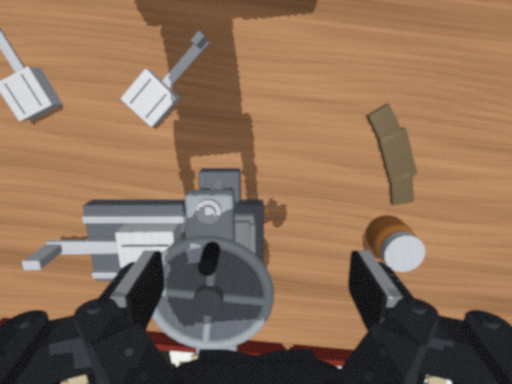

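Request:
arm_command(plan=[[-1,0,0.02,0.04,0],[-1,0,0.04,0.06,0],[-1,0,0.04,0.06,0],[-1,0,0.04,0.06,0]])

```text
time_s: 1.95
ee_pos: [0.4189, 0.2134, 0.3297]
orientation: [-0.471, 0.529, -0.474, -0.523]
ft_force: [0.3, -0.1, -0.1]
finger_gap: 0.0855
```

Run:
```python
from h import *
import pickle
s,M=st();print(s["ee_pos"],s["time_s"],s["ft_force"],s["dq"].round(3));print(M.round(3))
f=bot.grab_frame("wrist");pickle.dump(f,open("w2.pkl","wb"));cv2.imwrite("pics/w2.png",f["image"]); print(f["xyz"])
```

```text
[0.41887646 0.21337593 0.32967855] 1.95 [ 0.27403517 -0.1044604  -0.12627409] [-0.012  0.007 -0.005  0.001 -0.001  0.001]
[[ 0.004 -0.994 -0.107]
 [-0.008 -0.107  0.994]
 [-1.    -0.003 -0.009]]
[0.34179203 0.20610867 0.47207327]
```

Request:
arm_command(plan=[[-1,0,0,-0.06,0],[-1,0,0,-0.12,0],[-1,0,0,-0.15,0],[-1,0,0,-0.15,0],[-1,0,0,-0.15,0]])

```text
time_s: 2.62
ee_pos: [0.4352, 0.0643, 0.3309]
orientation: [-0.472, 0.528, -0.474, -0.523]
ft_force: [-0.2, -0.1, 0.7]
finger_gap: 0.0847
```

Run:
```python
from h import *
import pickle
s,M=st();print(s["ee_pos"],s["time_s"],s["ft_force"],s["dq"].round(3));print(M.round(3))
f=bot.grab_frame("wrist");pickle.dump(f,open("w3.pkl","wb")); print(f["xyz"])
g=pickle.load(open("w2.pkl","rb"))
a=np.hstack([cv2.resize(x["image"][140:340,80:400],None,fx=1.25,fy=1.25) for x in(g,f)]) if 0 else None
cv2.imwrite("pics/w3.png",f["image"])
```

```text
[0.43519814 0.06429867 0.33089908] 2.625 [-0.17513474 -0.13687987  0.66599865] [ 0.024 -0.001  0.    -0.    -0.001 -0.002]
[[ 0.004 -0.994 -0.105]
 [-0.008 -0.105  0.994]
 [-1.    -0.003 -0.008]]
[0.35813531 0.05700672 0.4733123 ]
```

View pics/w2.png

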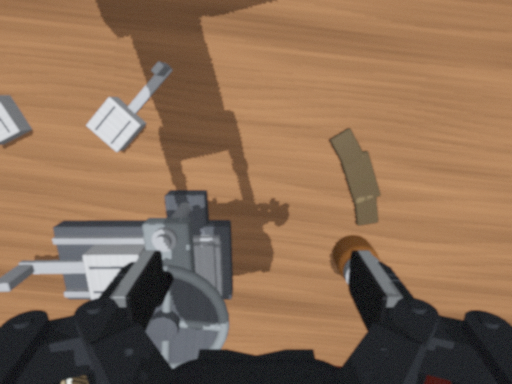

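View pics/w3.png

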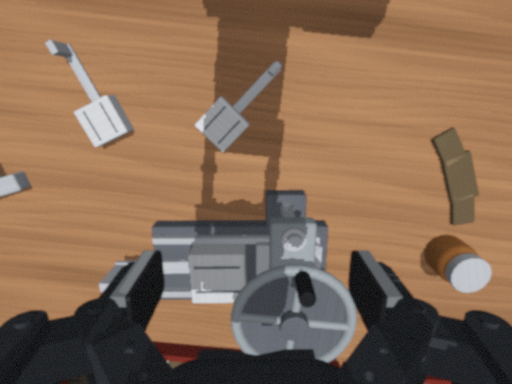

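Run:
```python
from h import *
import pickle
f1=pickle.load(open("w1.pkl","rb"));f3=pickle.load(open("w3.pkl","rb"));
a=cv2.resize(f1["image"][220:360,140:290],None,fx=2.6,fy=2.6,interpolation=cv2.INTER_CUBIC)
b=cv2.resize(f3["image"][240:380,220:370],None,fx=2.6,fy=2.6,interpolation=cv2.INTER_CUBIC)
cv2.imwrite("pics/c13.png",np.hstack([a,b])); print(f1["xyz"])
for f,(x0,y0,x1,y1) in((f1,(190,235,225,282)),(f3,(285,260,325,310))):
    g=f["image"][y0:y1,x0:x1].max(2); m=(g<45).astype(np.uint8); n,l,sts,c=cv2.connectedComponentsWithStats(m); k=1+np.argmax(sts[1:,4]); ys,xs=np.where(l==k)
    print(len(xs),xs.mean()+x0,ys.mean()+y0, cv2.minAreaRect(np.stack([xs+x0,ys+y0],1).astype(np.float32)))
```

```text
[0.38372751 0.15465288 0.4735329 ]
486 209.21399176954733 258.80452674897117 ((209.45001220703125, 258.6500244140625), (17.076295852661133, 33.203914642333984), 18.43494987487793)
422 304.34597156398104 287.8909952606635 ((304.5615539550781, 288.3923034667969), (33.50361251831055, 14.90998363494873), 74.74488067626953)
```

View pics/c13.png

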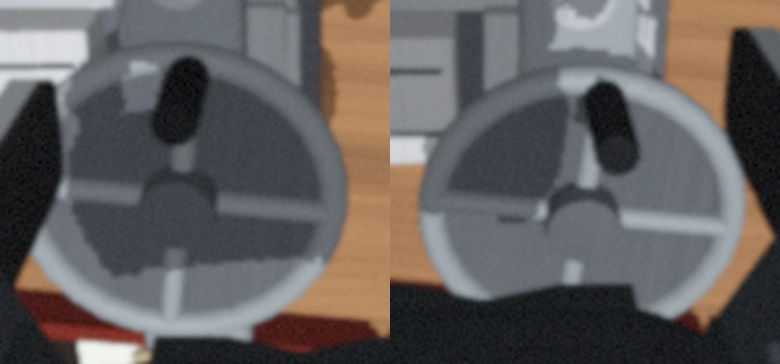

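Run:
```python
from h import *
import pickle
f1=pickle.load(open("w1.pkl","rb"));f3=pickle.load(open("w3.pkl","rb"));fs=pickle.load(open("f0.pkl","rb"));T,S=fs["top"],fs["scene"]
for n,a,b in(("mid",(209.3,258.7),(304.4,288)),("top",(206.9,268.5),(307.7,298.8)),("bot",(211.5,248.5),(301.2,277.3)),("hub",(208.5,300),(293.5,327.7))):
    p=tri(f1,a,f3,b); print(n,p,"reproj",np.round(proj(f1,p),1),np.round(proj(f3,p),1),"T",np.round(proj(T,p),1),"S",np.round(proj(S,p),1))
H0=tri(T,(207.9,187.8),S,(300.7,187.3));print(H0)
print("axis guess proj", proj(T,(0.609,0.125,0.159)))
for z in(.155,.16,.165,.17): print(z,onz(f3,301.2,277.3,z+.006),onz(f3,307.7,298.8,z+.044),onz(f1,206.9,268.5,z+.044))
```

```text
mid [0.54559815 0.12471769 0.18654067] reproj [209.4 258.3] [304.3 288.4] T [207.4 189.1] S [300.1 193.3]
top [0.5451088  0.12521646 0.20578116] reproj [207.1 267.9] [307.5 299.4] T [206.5 188.8] S [300.8 187.7]
bot [0.54511889 0.12400092 0.1663523 ] reproj [211.5 248.6] [301.2 277.2] T [208.3 189.7] S [299.4 198.7]
hub [0.61032319 0.12483642 0.16729728] reproj [208.1 301. ] [293.8 326.7] T [207.8 168.4] S [299.8 214.3]
[0.5476745  0.12283591 0.20908205]
axis guess proj (np.float64(207.99694326553296), np.float64(169.0975916215217))
0.155 [0.54848596 0.12515746 0.161     ] [0.54909235 0.12699089 0.199     ] [0.54992153 0.12430404 0.199     ]
0.16 [0.54543852 0.1240664  0.166     ] [0.5456117  0.12571526 0.204     ] [0.54689468 0.12485678 0.204     ]
0.165 [0.54239107 0.12297533 0.171     ] [0.54213105 0.12443963 0.209     ] [0.54386783 0.12540952 0.209     ]
0.17 [0.53934363 0.12188426 0.176     ] [0.5386504  0.12316401 0.214     ] [0.54084098 0.12596225 0.214     ]
```

The disc is at z≈0.161, the axis at (0.609, 0.125) and the handle at (0.5455, 0.1245). Its radius of 64 mm agrees with the description. Next I move above the handle, then descend.

Request:
arm_command(plan=[[-1,0.03,-0.05,0.02,0],[-1,0.06,-0.1,0.045,0],[-1,0.07,-0.1155,0.0495,0],[-1,0.07,-0.1155,0.0495,0],[-1,0.07,-0.1155,0.0495,0]])

```text
time_s: 3.3
ee_pos: [0.5441, 0.1256, 0.2619]
orientation: [-0.471, 0.529, -0.474, -0.523]
ft_force: [-0.3, -0.5, -0.1]
finger_gap: 0.0856
```

Run:
```python
from h import *
s,M=st();print(s["ee_pos"],s["time_s"]);print(M.round(3)); print((M.T@(np.array([.5455,.1245,.171])-s["ee_pos"])).round(4))
f=bot.grab_frame("wrist");cv2.imwrite("pics/w4.png",f["image"]); print(proj(f,(.545,.1245,.204)))
```

```text
[0.54410981 0.12555867 0.26187168] 3.3
[[ 0.004 -0.994 -0.107]
 [-0.008 -0.107  0.994]
 [-1.    -0.003 -0.008]]
[ 0.0909 -0.001  -0.0004]
(np.float64(255.75035285980405), np.float64(214.96673571670533))
```

View pics/w4.png

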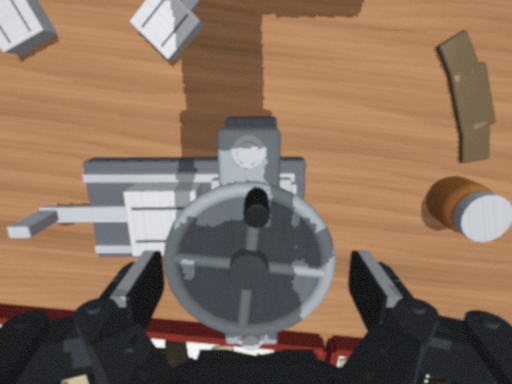

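The handle top sits at about (257,213), close to the predicted (256,215). I descend and close.

Request:
arm_command(plan=[[-1,0.04,-0.001,0,0],[-1,0.08,-0.001,0,0],[-1,0.091,-0.001,0,0],[0,0.091,-0.001,0,0],[1,0.091,-0.001,0,0],[1,0.091,-0.001,0,0],[1,0.091,-0.001,0,0],[1,0.091,-0.001,0,0],[1,0.091,-0.001,0,0]])

```text
time_s: 4.47
ee_pos: [0.5461, 0.1251, 0.1721]
orientation: [-0.472, 0.529, -0.473, -0.523]
ft_force: [-0.9, 0.9, 5.5]
finger_gap: 0.0164
```

Run:
```python
from h import *
s,M=st();print(s["ee_pos"],s["time_s"],s["ft_force"],s["wrist_torque"],s["finger_gap"]);print(M.round(3))
f=bot.grab_frame("wrist");cv2.imwrite("pics/w5.png",f["image"])
```

```text
[0.54605412 0.12512643 0.17205498] 4.475 [-0.85224831  0.87625018  5.48314332] [ 0.27252852  0.06402811 -0.02743076] 0.01635976472809474
[[ 0.007 -0.994 -0.107]
 [-0.007 -0.107  0.994]
 [-1.    -0.006 -0.008]]
```

View pics/w5.png

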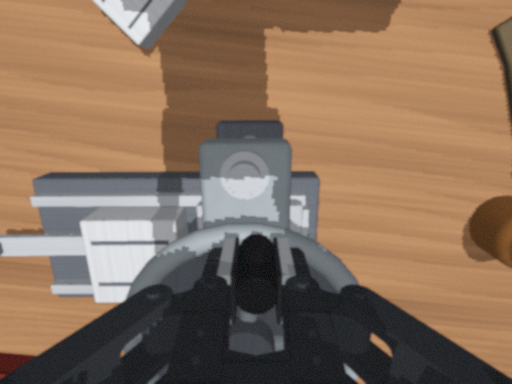

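```bash
cat >> h.py <<'E'
def plan(C,th0,ths,z0,r=0.064,hand=1,pitch=0.02):
    """targets at wheel angles; th0 wheel angle of handle at grasp, z0 TCP z then"""
    s,M=st(); p=s["ee_pos"]
    for th in ths:
        a=np.radians(th); t=np.array([C[0]+r*np.cos(a),C[1]+r*np.sin(a),z0+pitch*(th-th0)/360])
        d=M.T@(t-p); print(f"[{hand}, {d[0]:.4f}, {d[1]:.4f}, {d[2]:.4f}, 0],")
def rep(C):
    s,M=st(); p=s["ee_pos"]; d=p[:2]-np.array(C); th=np.degrees(np.arctan2(d[1],d[0]))%360; a=np.radians(th)
    F=s["ft_force"]; print("t",round(s["time_s"],2),"p",p.round(4),"th",th.round(2),"r",np.hypot(*d).round(4),"Ftan",round(-F[0]*np.sin(a)+F[1]*np.cos(a),1),"Frad",round(F[0]*np.cos(a)+F[1]*np.sin(a),1),"Fz",round(F[2],1))
    return th
E
python3 - <<'E'
from h import *
C=(.610,.1255); rep(C); plan(C,180,[184,188,192,196,200,204,208,212],.172)
E
```

```text
t 4.53 p [0.5461 0.1251 0.1721] th 180.34 r 0.0639 Ftan -1.3 Frad 0.7 Fz 5.5
[1, -0.0001, 0.0003, -0.0041, 0],
[1, -0.0003, 0.0004, -0.0085, 0],
[1, -0.0005, 0.0001, -0.0130, 0],
[1, -0.0007, -0.0006, -0.0174, 0],
[1, -0.0009, -0.0015, -0.0218, 0],
[1, -0.0010, -0.0027, -0.0261, 0],
[1, -0.0012, -0.0042, -0.0303, 0],
[1, -0.0014, -0.0060, -0.0344, 0],
```

Request:
arm_command(plan=[[1,-0.0001,0.0003,-0.004,0],[1,-0.0003,0.0004,-0.0085,0],[1,-0.0005,0.0001,-0.013,0],[1,-0.0007,-0.0006,-0.0174,0],[1,-0.0009,-0.0015,-0.0218,0],[1,-0.001,-0.0027,-0.0261,0],[1,-0.0012,-0.0042,-0.0303,0],[1,-0.0014,-0.006,-0.0344,0],[1,-0.0014,-0.006,-0.0344,0]])

```text
time_s: 5.65
ee_pos: [0.5562, 0.0909, 0.1739]
orientation: [-0.472, 0.53, -0.473, -0.522]
ft_force: [-0.9, 1.5, 4.5]
finger_gap: 0.0168
```

Run:
```python
from h import *
C=(.610,.1255); rep(C); s,M=st(); print(M.round(3),s["ft_force"],s["wrist_torque"])
plan(C,180,[218,224,230,236,242,248,254,260,266],.172)
```

```text
t 5.65 p [0.5562 0.0909 0.1739] th 212.71 r 0.064 Ftan -1.8 Frad -0.0 Fz 4.5
[[ 0.007 -0.994 -0.106]
 [-0.008 -0.106  0.994]
 [-1.    -0.006 -0.008]] [-0.92842537  1.49516421  4.51365643] [0.50804305 0.01517279 0.0323992 ]
[1, -0.0001, -0.0028, -0.0052, 0],
[1, -0.0004, -0.0067, -0.0107, 0],
[1, -0.0006, -0.0111, -0.0157, 0],
[1, -0.0009, -0.0160, -0.0203, 0],
[1, -0.0012, -0.0213, -0.0244, 0],
[1, -0.0014, -0.0270, -0.0278, 0],
[1, -0.0017, -0.0331, -0.0307, 0],
[1, -0.0020, -0.0394, -0.0329, 0],
[1, -0.0023, -0.0460, -0.0344, 0],
```

Request:
arm_command(plan=[[1,-0.0001,-0.0028,-0.0052,0],[1,-0.0004,-0.0067,-0.0107,0],[1,-0.0006,-0.0111,-0.0157,0],[1,-0.0009,-0.016,-0.0203,0],[1,-0.0012,-0.0213,-0.0244,0],[1,-0.0014,-0.027,-0.0278,0],[1,-0.0017,-0.0331,-0.0307,0],[1,-0.002,-0.0394,-0.0329,0],[1,-0.0023,-0.046,-0.0344,0],[1,-0.0023,-0.046,-0.0344,0]])

```text
time_s: 6.9
ee_pos: [0.6056, 0.0615, 0.1769]
orientation: [-0.472, 0.529, -0.473, -0.522]
ft_force: [-1.3, 3.7, 5.8]
finger_gap: 0.0165
```

Run:
```python
from h import *
C=(.610,.1255); rep(C); s,M=st(); print(s["wrist_torque"],s["finger_gap"],s["joints"].round(2))
plan(C,180,[274,282,290,298,306,314,322,330,338],.172)
```

```text
t 6.9 p [0.6056 0.0615 0.1769] th 266.1 r 0.0641 Ftan -1.6 Frad -3.6 Fz 5.8
[ 0.79465073  0.28685575 -0.01184807] 0.016462176138346975 [-0.01  0.36  1.52 -0.01  1.26 -1.68]
[1, -0.0003, -0.0088, -0.0008, 0],
[1, -0.0007, -0.0177, -0.0005, 0],
[1, -0.0011, -0.0265, 0.0010, 0],
[1, -0.0015, -0.0350, 0.0038, 0],
[1, -0.0019, -0.0430, 0.0077, 0],
[1, -0.0024, -0.0505, 0.0127, 0],
[1, -0.0028, -0.0571, 0.0186, 0],
[1, -0.0033, -0.0629, 0.0254, 0],
[1, -0.0038, -0.0676, 0.0330, 0],
```

Request:
arm_command(plan=[[1,-0.0003,-0.0088,-0.0008,0],[1,-0.0007,-0.0177,-0.0005,0],[1,-0.0011,-0.0265,0.001,0],[1,-0.0015,-0.035,0.0038,0],[1,-0.0019,-0.043,0.0077,0],[1,-0.0024,-0.0505,0.0127,0],[1,-0.0028,-0.0571,0.0186,0],[1,-0.0033,-0.0629,0.0254,0],[1,-0.0038,-0.0676,0.033,0],[1,-0.0038,-0.0676,0.033,0]])

```text
time_s: 8.15
ee_pos: [0.6691, 0.0999, 0.1807]
orientation: [-0.471, 0.53, -0.474, -0.522]
ft_force: [-1.9, 0.6, 6.1]
finger_gap: 0.0164
```

Run:
```python
from h import *
C=(.610,.1255); rep(C); s,M=st(); print(s["wrist_torque"],s["finger_gap"],s["joints"].round(2))
plan(C,180,[346,354,362,370,378,386,394,402,410],.172)
```

```text
t 8.15 p [0.6691 0.0999 0.1807] th 336.61 r 0.0644 Ftan -0.2 Frad -1.9 Fz 6.1
[0.11529793 0.42556642 0.0499358 ] 0.016363840794737485 [ 0.05  0.45  1.35 -0.01  1.33 -1.62]
[1, -0.0006, -0.0041, 0.0097, 0],
[1, -0.0011, -0.0065, 0.0183, 0],
[1, -0.0016, -0.0078, 0.0271, 0],
[1, -0.0022, -0.0078, 0.0360, 0],
[1, -0.0027, -0.0066, 0.0449, 0],
[1, -0.0033, -0.0041, 0.0534, 0],
[1, -0.0038, -0.0005, 0.0616, 0],
[1, -0.0043, 0.0042, 0.0692, 0],
[1, -0.0049, 0.0099, 0.0760, 0],
```

Request:
arm_command(plan=[[1,-0.0006,-0.0041,0.0097,0],[1,-0.0011,-0.0065,0.0183,0],[1,-0.0016,-0.0078,0.0271,0],[1,-0.0022,-0.0078,0.036,0],[1,-0.0027,-0.0066,0.0449,0],[1,-0.0033,-0.0041,0.0534,0],[1,-0.0038,-0.0005,0.0616,0],[1,-0.0043,0.0042,0.0692,0],[1,-0.0049,0.0099,0.076,0],[1,-0.0049,0.0099,0.076,0]])

```text
time_s: 9.4
ee_pos: [0.6502, 0.1758, 0.1849]
orientation: [-0.471, 0.529, -0.474, -0.523]
ft_force: [0.5, 0.3, 4.6]
finger_gap: 0.0165
```

Run:
```python
from h import *
C=(.610,.1255); rep(C); s,M=st(); print(s["wrist_torque"],s["finger_gap"],s["joints"].round(2))
plan(C,180,[418,426,434,442,450,458,466,474,482],.172)
```

```text
t 9.4 p [0.6502 0.1758 0.1849] th 51.37 r 0.0643 Ftan -0.2 Frad 0.6 Fz 4.6
[-0.00984784  0.02687331  0.03899016] 0.01651846572056462 [ 0.17  0.45  1.35 -0.01  1.34 -1.51]
[1, -0.0004, 0.0058, 0.0047, 0],
[1, -0.0009, 0.0132, 0.0097, 0],
[1, -0.0014, 0.0212, 0.0136, 0],
[1, -0.0019, 0.0297, 0.0164, 0],
[1, -0.0024, 0.0385, 0.0179, 0],
[1, -0.0029, 0.0474, 0.0183, 0],
[1, -0.0033, 0.0563, 0.0174, 0],
[1, -0.0038, 0.0649, 0.0152, 0],
[1, -0.0042, 0.0732, 0.0119, 0],
```

Request:
arm_command(plan=[[1,-0.0004,0.0058,0.0047,0],[1,-0.0009,0.0132,0.0097,0],[1,-0.0014,0.0212,0.0136,0],[1,-0.0019,0.0297,0.0164,0],[1,-0.0024,0.0385,0.0179,0],[1,-0.0029,0.0474,0.0183,0],[1,-0.0033,0.0563,0.0174,0],[1,-0.0038,0.0649,0.0152,0],[1,-0.0042,0.0732,0.0119,0],[1,-0.0042,0.0732,0.0119,0]])

```text
time_s: 10.65
ee_pos: [0.5749, 0.1792, 0.1889]
orientation: [-0.471, 0.529, -0.474, -0.523]
ft_force: [1.4, -0.5, 4.9]
finger_gap: 0.0166
```

Run:
```python
from h import *
C=(.610,.1255); rep(C); s,M=st(); print(s["wrist_torque"],s["finger_gap"],s["joints"].round(2))
plan(C,180,[488,494,500,506,512,518,524,530],.172)
```

```text
t 10.65 p [0.5749 0.1792 0.1889] th 123.15 r 0.0642 Ftan -0.9 Frad -1.2 Fz 4.9
[-0.27876641 -0.2887254   0.01112867] 0.01658671869362183 [ 0.19  0.34  1.51 -0.01  1.28 -1.48]
[1, -0.0002, 0.0046, -0.0028, 0],
[1, -0.0005, 0.0101, -0.0067, 0],
[1, -0.0008, 0.0152, -0.0110, 0],
[1, -0.0011, 0.0198, -0.0159, 0],
[1, -0.0014, 0.0238, -0.0213, 0],
[1, -0.0017, 0.0273, -0.0270, 0],
[1, -0.0020, 0.0301, -0.0331, 0],
[1, -0.0022, 0.0323, -0.0394, 0],
```

Request:
arm_command(plan=[[1,0,0.0007,0.0013,0],[1,0,0.0014,0.0027,0],[1,0,0.0014,0.0027,0]])

```text
time_s: 11.02
ee_pos: [0.5747, 0.1794, 0.1887]
orientation: [-0.47, 0.531, -0.475, -0.521]
ft_force: [5.2, -5.4, 3.4]
finger_gap: 0.0168
```

Run:
```python
from h import *
C=(.610,.1255); rep(C); s,M=st(); print(s["wrist_torque"],s["finger_gap"],M.round(4))
plan(C,180,[488,494,500,506,512,518,524,530],.172)
```

```text
t 11.03 p [0.5747 0.1794 0.1887] th 123.23 r 0.0644 Ftan -1.4 Frad -7.3 Fz 3.4
[-1.06569998 -0.97504362  0.02821976] 0.016776548816524083 [[ 0.0048 -0.9943 -0.1069]
 [-0.0143 -0.1069  0.9942]
 [-0.9999 -0.0033 -0.0147]]
[1, -0.0004, 0.0044, -0.0030, 0],
[1, -0.0007, 0.0099, -0.0068, 0],
[1, -0.0010, 0.0150, -0.0112, 0],
[1, -0.0012, 0.0196, -0.0161, 0],
[1, -0.0015, 0.0236, -0.0215, 0],
[1, -0.0018, 0.0271, -0.0272, 0],
[1, -0.0020, 0.0299, -0.0333, 0],
[1, -0.0023, 0.0321, -0.0396, 0],
```

The arm is compliant: a 3 mm radial command gave about 6 N, so roughly 2.2 N/mm. That gives safe steps near the stop. I continue to 530°.

Request:
arm_command(plan=[[1,-0.0004,0.0044,-0.003,0],[1,-0.0007,0.0099,-0.0068,0],[1,-0.001,0.015,-0.0112,0],[1,-0.0012,0.0196,-0.0161,0],[1,-0.0015,0.0236,-0.0215,0],[1,-0.0018,0.0271,-0.0272,0],[1,-0.002,0.0299,-0.0333,0],[1,-0.0023,0.0321,-0.0396,0],[1,-0.0023,0.0321,-0.0396,0]])

```text
time_s: 12.15
ee_pos: [0.5468, 0.1359, 0.1916]
orientation: [-0.47, 0.531, -0.475, -0.521]
ft_force: [4.1, 0.8, 3.0]
finger_gap: 0.0164
```

Run:
```python
from h import *
C=(.610,.1255); rep(C); s,M=st(); print(s["wrist_torque"],s["finger_gap"],M.round(4))
```

```text
t 12.15 p [0.5468 0.1359 0.1916] th 170.66 r 0.0641 Ftan -1.4 Frad -3.9 Fz 3.0
[ 0.30799641 -0.6587134   0.02719264] 0.01635973825294796 [[ 0.0045 -0.9943 -0.1063]
 [-0.0148 -0.1063  0.9942]
 [-0.9999 -0.0029 -0.0152]]
```

Request:
arm_command(plan=[[1,0,0.0015,0,0],[1,0,0.003,0,0],[1,0,0.003,0,0]])

```text
time_s: 12.52
ee_pos: [0.5465, 0.1355, 0.1916]
orientation: [-0.471, 0.532, -0.474, -0.52]
ft_force: [8.7, 0.5, -1.2]
finger_gap: 0.0167
```

Run:
```python
from h import *
C=(.610,.1255); rep(C); s,M=st(); print(s["wrist_torque"],s["finger_gap"],M.round(4))
plan(C,180,[534,538,542],.172)
```

```text
t 12.53 p [0.5465 0.1355 0.1916] th 171.03 r 0.0642 Ftan -1.9 Frad -8.5 Fz -1.2
[ 0.35979925 -1.59244917  0.0345332 ] 0.016664198109954082 [[ 0.0101 -0.9943 -0.1063]
 [-0.0149 -0.1065  0.9942]
 [-0.9998 -0.0085 -0.0159]]
[1, -0.0000, 0.0005, -0.0033, 0],
[1, -0.0002, 0.0013, -0.0077, 0],
[1, -0.0003, 0.0018, -0.0121, 0],
```

```bash
cat >> h.py <<'E'
def chain(C,zf,starts,inc=10,n=3,r=0.064):
    """zf(th): TCP z wanted. rows relative to assumed on-circle start"""
    s,M=st()
    for k,t0 in enumerate(starts):
        P=lambda th: np.array([C[0]+r*np.cos(np.radians(th)),C[1]+r*np.sin(np.radians(th)),zf(th)])
        p0=P(t0) 
        if k==0: p0[2]=s["ee_pos"][2]
        out=[]
        for j in list(range(1,n+1))+[n]:
            d=M.T@(P(t0+inc*j/n)-p0); out.append("[1, %.4f, %.4f, %.4f, 0]"%tuple(d))
        print("["+", ".join(out)+"]")
zf=lambda th: .172+.02*(th-180)/360
E
python3 - <<'E'
from h import *
C=(.610,.1255); th=rep(C)+360; chain(C,zf,[th,th+9.5])
E
```

```text
t 12.53 p [0.5465 0.1355 0.1916] th 171.03 r 0.0642 Ftan -1.9 Frad -8.5 Fz -1.2
[[1, -0.0000, 0.0009, -0.0036, 0], [1, -0.0002, 0.0015, -0.0073, 0], [1, -0.0003, 0.0019, -0.0110, 0], [1, -0.0003, 0.0019, -0.0110, 0]]
[[1, -0.0001, 0.0003, -0.0037, 0], [1, -0.0003, 0.0003, -0.0074, 0], [1, -0.0004, 0.0001, -0.0112, 0], [1, -0.0004, 0.0001, -0.0112, 0]]
```

Request:
arm_command(plan=[[1,0,0.0009,-0.0036,0],[1,-0.0002,0.0015,-0.0073,0],[1,-0.0003,0.0019,-0.011,0],[1,-0.0003,0.0019,-0.011,0]])

```text
time_s: 13.02
ee_pos: [0.5459, 0.1242, 0.1921]
orientation: [-0.471, 0.532, -0.474, -0.52]
ft_force: [3.5, 1.9, 3.2]
finger_gap: 0.0167
```

Request:
arm_command(plan=[[1,-0.0001,0.0003,-0.0037,0],[1,-0.0003,0.0003,-0.0074,0],[1,-0.0004,0.0001,-0.0112,0],[1,-0.0004,0.0001,-0.0112,0]])

```text
time_s: 13.52
ee_pos: [0.5471, 0.1133, 0.1927]
orientation: [-0.472, 0.532, -0.474, -0.52]
ft_force: [4.0, 2.7, 1.3]
finger_gap: 0.0167
```

Run:
```python
from h import *
C=(.610,.1255); th=rep(C)+360; s,M=st(); print(M[2].round(4)); chain(C,zf,[th,th+9.5,th+19])
```

```text
t 13.53 p [0.5471 0.1133 0.1927] th 191.01 r 0.0641 Ftan -1.9 Frad -4.4 Fz 1.3
[-0.9998 -0.0091 -0.0151]
[[1, -0.0001, -0.0004, -0.0037, 0], [1, -0.0002, -0.0011, -0.0074, 0], [1, -0.0003, -0.0019, -0.0110, 0], [1, -0.0003, -0.0019, -0.0110, 0]]
[[1, -0.0001, -0.0010, -0.0036, 0], [1, -0.0002, -0.0023, -0.0071, 0], [1, -0.0004, -0.0037, -0.0105, 0], [1, -0.0004, -0.0037, -0.0105, 0]]
[[1, -0.0001, -0.0016, -0.0034, 0], [1, -0.0002, -0.0034, -0.0066, 0], [1, -0.0004, -0.0054, -0.0098, 0], [1, -0.0004, -0.0054, -0.0098, 0]]
```

Request:
arm_command(plan=[[1,-0.0001,-0.0004,-0.0037,0],[1,-0.0002,-0.0011,-0.0074,0],[1,-0.0003,-0.0019,-0.011,0],[1,-0.0003,-0.0019,-0.011,0]])

```text
time_s: 14.02
ee_pos: [0.55, 0.1031, 0.1932]
orientation: [-0.472, 0.531, -0.474, -0.52]
ft_force: [3.6, 3.4, 3.4]
finger_gap: 0.0163
```

Request:
arm_command(plan=[[1,-0.0001,-0.001,-0.0036,0],[1,-0.0002,-0.0023,-0.0071,0],[1,-0.0004,-0.0037,-0.0105,0],[1,-0.0004,-0.0037,-0.0105,0]])

```text
time_s: 14.52
ee_pos: [0.5542, 0.094, 0.1937]
orientation: [-0.472, 0.531, -0.474, -0.521]
ft_force: [3.8, 4.0, 4.2]
finger_gap: 0.0165
```

Request:
arm_command(plan=[[1,-0.0001,-0.0016,-0.0034,0],[1,-0.0002,-0.0034,-0.0066,0],[1,-0.0004,-0.0054,-0.0098,0],[1,-0.0004,-0.0054,-0.0098,0]])

```text
time_s: 15.02
ee_pos: [0.5597, 0.0858, 0.1942]
orientation: [-0.473, 0.529, -0.474, -0.522]
ft_force: [1.4, 4.3, 4.0]
finger_gap: 0.0165
```

Run:
```python
from h import *
C=(.610,.1255); th=rep(C)+360; s,M=st(); print(M[2].round(4)); chain(C,zf,[th,th+9.5,th+19,th+28.5])
```

```text
t 15.03 p [0.5597 0.0858 0.1942] th 218.24 r 0.0641 Ftan -2.5 Frad -3.8 Fz 4.0
[-0.9999 -0.0063 -0.0091]
[[1, -0.0000, -0.0021, -0.0031, 0], [1, -0.0002, -0.0043, -0.0061, 0], [1, -0.0003, -0.0068, -0.0089, 0], [1, -0.0003, -0.0068, -0.0089, 0]]
[[1, -0.0001, -0.0026, -0.0027, 0], [1, -0.0003, -0.0053, -0.0053, 0], [1, -0.0004, -0.0081, -0.0077, 0], [1, -0.0004, -0.0081, -0.0077, 0]]
[[1, -0.0001, -0.0030, -0.0022, 0], [1, -0.0003, -0.0061, -0.0043, 0], [1, -0.0004, -0.0093, -0.0062, 0], [1, -0.0004, -0.0093, -0.0062, 0]]
[[1, -0.0001, -0.0033, -0.0017, 0], [1, -0.0003, -0.0067, -0.0033, 0], [1, -0.0005, -0.0102, -0.0046, 0], [1, -0.0005, -0.0102, -0.0046, 0]]
```

Request:
arm_command(plan=[[1,0,-0.0021,-0.0031,0],[1,-0.0002,-0.0043,-0.0061,0],[1,-0.0003,-0.0068,-0.0089,0],[1,-0.0003,-0.0068,-0.0089,0]])

```text
time_s: 15.52
ee_pos: [0.5662, 0.0787, 0.1947]
orientation: [-0.473, 0.528, -0.474, -0.523]
ft_force: [1.2, 4.8, 4.7]
finger_gap: 0.0165
```

Request:
arm_command(plan=[[1,-0.0001,-0.0026,-0.0027,0],[1,-0.0003,-0.0053,-0.0053,0],[1,-0.0004,-0.0081,-0.0077,0],[1,-0.0004,-0.0081,-0.0077,0]])

```text
time_s: 16.02
ee_pos: [0.5739, 0.0725, 0.1951]
orientation: [-0.472, 0.527, -0.474, -0.524]
ft_force: [1.0, 4.2, 4.7]
finger_gap: 0.0168
```

Request:
arm_command(plan=[[1,-0.0001,-0.003,-0.0022,0],[1,-0.0003,-0.0061,-0.0043,0],[1,-0.0004,-0.0093,-0.0062,0],[1,-0.0004,-0.0093,-0.0062,0]])

```text
time_s: 16.52
ee_pos: [0.5821, 0.0678, 0.1956]
orientation: [-0.472, 0.526, -0.475, -0.525]
ft_force: [-0.1, 3.5, 4.6]
finger_gap: 0.0164
```

Request:
arm_command(plan=[[1,-0.0001,-0.0033,-0.0017,0],[1,-0.0003,-0.0067,-0.0033,0],[1,-0.0005,-0.0102,-0.0046,0],[1,-0.0005,-0.0102,-0.0046,0]])

```text
time_s: 17.02
ee_pos: [0.5907, 0.0644, 0.1961]
orientation: [0.471, -0.525, 0.476, 0.526]
ft_force: [-1.2, 3.7, 5.5]
finger_gap: 0.0167
```

Run:
```python
from h import *
C=(.610,.1255); th=rep(C)+360; s,M=st(); print(M[2].round(4)); chain(C,zf,[th,th+9.5,th+19,th+28.5])
```

```text
t 17.02 p [0.5907 0.0644 0.1961] th 252.47 r 0.0641 Ftan -2.2 Frad -3.1 Fz 5.5
[-1.      0.0061 -0.0037]
[[1, -0.0002, -0.0035, -0.0014, 0], [1, -0.0004, -0.0070, -0.0026, 0], [1, -0.0006, -0.0106, -0.0035, 0], [1, -0.0006, -0.0106, -0.0035, 0]]
[[1, -0.0002, -0.0036, -0.0008, 0], [1, -0.0004, -0.0073, -0.0014, 0], [1, -0.0006, -0.0110, -0.0018, 0], [1, -0.0006, -0.0110, -0.0018, 0]]
[[1, -0.0002, -0.0037, -0.0002, 0], [1, -0.0004, -0.0074, -0.0002, 0], [1, -0.0006, -0.0112, 0.0001, 0], [1, -0.0006, -0.0112, 0.0001, 0]]
[[1, -0.0002, -0.0037, 0.0004, 0], [1, -0.0004, -0.0074, 0.0011, 0], [1, -0.0006, -0.0110, 0.0019, 0], [1, -0.0006, -0.0110, 0.0019, 0]]
```

Request:
arm_command(plan=[[1,-0.0002,-0.0035,-0.0014,0],[1,-0.0004,-0.007,-0.0026,0],[1,-0.0006,-0.0106,-0.0035,0],[1,-0.0006,-0.0106,-0.0035,0]])

```text
time_s: 17.52
ee_pos: [0.5994, 0.0623, 0.1965]
orientation: [0.47, -0.524, 0.477, 0.527]
ft_force: [-1.8, 3.6, 7.2]
finger_gap: 0.0164
```

Request:
arm_command(plan=[[1,-0.0002,-0.0036,-0.0008,0],[1,-0.0004,-0.0073,-0.0014,0],[1,-0.0006,-0.011,-0.0018,0],[1,-0.0006,-0.011,-0.0018,0]])

```text
time_s: 18.02
ee_pos: [0.6081, 0.0614, 0.1969]
orientation: [0.468, -0.523, 0.478, 0.529]
ft_force: [-2.4, 2.2, 6.9]
finger_gap: 0.0163
```

Request:
arm_command(plan=[[1,-0.0002,-0.0037,-0.0002,0],[1,-0.0004,-0.0074,-0.0002,0],[1,-0.0006,-0.0112,0.0001,0],[1,-0.0006,-0.0112,0.0001,0]])

```text
time_s: 18.52
ee_pos: [0.6169, 0.0618, 0.1973]
orientation: [0.466, -0.522, 0.48, 0.53]
ft_force: [-1.8, 0.6, 6.9]
finger_gap: 0.0167
```

Request:
arm_command(plan=[[1,-0.0002,-0.0037,0.0004,0],[1,-0.0004,-0.0074,0.0011,0],[1,-0.0006,-0.011,0.0019,0],[1,-0.0006,-0.011,0.0019,0]])

```text
time_s: 19.02
ee_pos: [0.6254, 0.0633, 0.1977]
orientation: [0.464, -0.521, 0.482, 0.53]
ft_force: [-1.4, -0.6, 7.7]
finger_gap: 0.0169
```

Run:
```python
from h import *
C=(.610,.1255); th=rep(C)+360; s,M=st(); print(M[2].round(4)); chain(C,zf,[th,th+9.,th+18,th+27])
```

```text
t 19.02 p [0.6254 0.0633 0.1977] th 283.94 r 0.0641 Ftan -1.5 Frad 0.2 Fz 7.7
[-0.9996  0.0266 -0.0072]
[[1, -0.0003, -0.0037, 0.0006, 0], [1, -0.0006, -0.0073, 0.0014, 0], [1, -0.0009, -0.0109, 0.0025, 0], [1, -0.0009, -0.0109, 0.0025, 0]]
[[1, -0.0003, -0.0035, 0.0012, 0], [1, -0.0006, -0.0070, 0.0026, 0], [1, -0.0009, -0.0103, 0.0042, 0], [1, -0.0009, -0.0103, 0.0042, 0]]
[[1, -0.0003, -0.0033, 0.0017, 0], [1, -0.0006, -0.0065, 0.0036, 0], [1, -0.0009, -0.0096, 0.0057, 0], [1, -0.0009, -0.0096, 0.0057, 0]]
[[1, -0.0003, -0.0030, 0.0022, 0], [1, -0.0006, -0.0058, 0.0046, 0], [1, -0.0008, -0.0085, 0.0072, 0], [1, -0.0008, -0.0085, 0.0072, 0]]
```

Request:
arm_command(plan=[[1,-0.0003,-0.0037,0.0006,0],[1,-0.0006,-0.0073,0.0014,0],[1,-0.0009,-0.0109,0.0025,0],[1,-0.0009,-0.0109,0.0025,0]])

```text
time_s: 19.52
ee_pos: [0.6336, 0.0659, 0.1982]
orientation: [0.462, -0.52, 0.483, 0.531]
ft_force: [-2.5, -0.2, 5.6]
finger_gap: 0.0166
```

Request:
arm_command(plan=[[1,-0.0003,-0.0035,0.0012,0],[1,-0.0006,-0.007,0.0026,0],[1,-0.0009,-0.0103,0.0042,0],[1,-0.0009,-0.0103,0.0042,0]])

```text
time_s: 20.02
ee_pos: [0.6413, 0.0695, 0.1985]
orientation: [0.46, -0.52, 0.485, 0.531]
ft_force: [-1.7, -0.7, 5.8]
finger_gap: 0.0168
```

Request:
arm_command(plan=[[1,-0.0003,-0.0033,0.0017,0],[1,-0.0006,-0.0065,0.0036,0],[1,-0.0009,-0.0096,0.0057,0],[1,-0.0009,-0.0096,0.0057,0]])

```text
time_s: 20.52
ee_pos: [0.6492, 0.0747, 0.1989]
orientation: [0.459, -0.52, 0.487, 0.531]
ft_force: [-1.9, -2.2, 5.3]
finger_gap: 0.0167
```

Request:
arm_command(plan=[[1,-0.0003,-0.003,0.0022,0],[1,-0.0006,-0.0058,0.0046,0],[1,-0.0008,-0.0085,0.0072,0],[1,-0.0008,-0.0085,0.0072,0]])

```text
time_s: 21.02
ee_pos: [0.6577, 0.0826, 0.1993]
orientation: [0.459, -0.52, 0.487, 0.531]
ft_force: [1.0, -3.4, 5.1]
finger_gap: 0.0165
```

Run:
```python
from h import *
C=(.610,.1255); th=rep(C)+360; s,M=st(); print(M[2].round(4)); chain(C,zf,[th,th+9.,th+18,th+27])
```

```text
t 21.02 p [0.6577 0.0826 0.1993] th 318.01 r 0.0641 Ftan -1.9 Frad 3.1 Fz 5.1
[-0.9991  0.0391 -0.0155]
[[1, -0.0007, -0.0027, 0.0026, 0], [1, -0.0010, -0.0052, 0.0053, 0], [1, -0.0013, -0.0076, 0.0081, 0], [1, -0.0013, -0.0076, 0.0081, 0]]
[[1, -0.0003, -0.0023, 0.0030, 0], [1, -0.0006, -0.0043, 0.0060, 0], [1, -0.0009, -0.0062, 0.0092, 0], [1, -0.0009, -0.0062, 0.0092, 0]]
[[1, -0.0003, -0.0018, 0.0033, 0], [1, -0.0006, -0.0033, 0.0066, 0], [1, -0.0009, -0.0047, 0.0101, 0], [1, -0.0009, -0.0047, 0.0101, 0]]
[[1, -0.0003, -0.0012, 0.0035, 0], [1, -0.0006, -0.0022, 0.0071, 0], [1, -0.0008, -0.0031, 0.0107, 0], [1, -0.0008, -0.0031, 0.0107, 0]]
```

Request:
arm_command(plan=[[1,-0.0006,-0.0027,0.0026,0],[1,-0.001,-0.0052,0.0053,0],[1,-0.0013,-0.0076,0.0081,0],[1,-0.0013,-0.0076,0.0081,0]])

```text
time_s: 21.52
ee_pos: [0.6647, 0.092, 0.2]
orientation: [0.459, -0.52, 0.486, 0.531]
ft_force: [1.2, -1.3, 2.5]
finger_gap: 0.0165
```

Request:
arm_command(plan=[[1,-0.0003,-0.0023,0.003,0],[1,-0.0006,-0.0043,0.006,0],[1,-0.0009,-0.0062,0.0092,0],[1,-0.0009,-0.0062,0.0092,0]])

```text
time_s: 22.02
ee_pos: [0.67, 0.1025, 0.2003]
orientation: [0.459, -0.52, 0.486, 0.531]
ft_force: [1.3, -1.3, 2.2]
finger_gap: 0.0169
```

Request:
arm_command(plan=[[1,-0.0003,-0.0018,0.0033,0],[1,-0.0006,-0.0033,0.0066,0],[1,-0.0009,-0.0047,0.0101,0],[1,-0.0009,-0.0047,0.0101,0]])

```text
time_s: 22.52
ee_pos: [0.6733, 0.1138, 0.2008]
orientation: [0.459, -0.52, 0.486, 0.532]
ft_force: [-1.5, -1.1, 1.9]
finger_gap: 0.0163
```

Request:
arm_command(plan=[[1,-0.0003,-0.0012,0.0035,0],[1,-0.0006,-0.0022,0.0071,0],[1,-0.0008,-0.0031,0.0107,0],[1,-0.0008,-0.0031,0.0107,0]])

```text
time_s: 23.02
ee_pos: [0.6745, 0.1254, 0.2011]
orientation: [0.458, -0.52, 0.486, 0.532]
ft_force: [-3.8, -1.2, 2.1]
finger_gap: 0.0165
```

Run:
```python
from h import *
C=(.610,.1255); th=rep(C)+360; s,M=st(); print(M[2].round(4)); chain(C,zf,[th,th+9.,th+18,th+27])
```

```text
t 23.02 p [0.6745 0.1254 0.2011] th 359.9 r 0.0645 Ftan -1.2 Frad -3.8 Fz 2.1
[-0.9991  0.0413 -0.0128]
[[1, -0.0011, -0.0003, 0.0037, 0], [1, -0.0014, -0.0003, 0.0074, 0], [1, -0.0016, -0.0002, 0.0111, 0], [1, -0.0016, -0.0002, 0.0111, 0]]
[[1, -0.0002, 0.0003, 0.0037, 0], [1, -0.0004, 0.0008, 0.0074, 0], [1, -0.0006, 0.0015, 0.0110, 0], [1, -0.0006, 0.0015, 0.0110, 0]]
[[1, -0.0002, 0.0009, 0.0036, 0], [1, -0.0004, 0.0020, 0.0072, 0], [1, -0.0006, 0.0032, 0.0107, 0], [1, -0.0006, 0.0032, 0.0107, 0]]
[[1, -0.0002, 0.0014, 0.0034, 0], [1, -0.0003, 0.0031, 0.0068, 0], [1, -0.0005, 0.0049, 0.0100, 0], [1, -0.0005, 0.0049, 0.0100, 0]]
```

Request:
arm_command(plan=[[1,-0.001,-0.0003,0.0037,0],[1,-0.0014,-0.0003,0.0074,0],[1,-0.0016,-0.0002,0.011,0],[1,-0.0016,-0.0002,0.011,0]])

```text
time_s: 23.52
ee_pos: [0.6733, 0.1368, 0.2021]
orientation: [0.458, -0.519, 0.486, 0.533]
ft_force: [-3.4, -2.3, -2.6]
finger_gap: 0.0166
```

Request:
arm_command(plan=[[1,-0.0002,0.0003,0.0037,0],[1,-0.0004,0.0008,0.0074,0],[1,-0.0006,0.0015,0.011,0],[1,-0.0006,0.0015,0.011,0]])

```text
time_s: 24.02
ee_pos: [0.6704, 0.1481, 0.2025]
orientation: [0.458, -0.519, 0.486, 0.533]
ft_force: [-3.4, -3.8, -2.1]
finger_gap: 0.0165
```

Request:
arm_command(plan=[[1,-0.0002,0.0009,0.0036,0],[1,-0.0004,0.002,0.0072,0],[1,-0.0006,0.0032,0.0107,0],[1,-0.0006,0.0032,0.0107,0]])

```text
time_s: 24.52
ee_pos: [0.6656, 0.1581, 0.2031]
orientation: [0.458, -0.519, 0.487, 0.533]
ft_force: [-3.5, -3.6, -1.7]
finger_gap: 0.0162
```

Run:
```python
from h import *
C=(.610,.1255); th=rep(C)+720; s,M=st(); print(M[2].round(4)); chain(C,zf,[th,th+9.,th+18,th+27])
```

```text
t 24.52 p [0.6656 0.1581 0.2031] th 30.38 r 0.0645 Ftan -1.3 Frad -4.8 Fz -1.7
[-0.999   0.0436 -0.0127]
[[1, -0.0008, 0.0017, 0.0033, 0], [1, -0.0009, 0.0035, 0.0066, 0], [1, -0.0011, 0.0055, 0.0097, 0], [1, -0.0011, 0.0055, 0.0097, 0]]
[[1, -0.0001, 0.0021, 0.0031, 0], [1, -0.0003, 0.0044, 0.0060, 0], [1, -0.0004, 0.0069, 0.0088, 0], [1, -0.0004, 0.0069, 0.0088, 0]]
[[1, -0.0001, 0.0026, 0.0027, 0], [1, -0.0002, 0.0053, 0.0052, 0], [1, -0.0003, 0.0082, 0.0076, 0], [1, -0.0003, 0.0082, 0.0076, 0]]
[[1, -0.0001, 0.0030, 0.0022, 0], [1, -0.0002, 0.0061, 0.0043, 0], [1, -0.0002, 0.0093, 0.0062, 0], [1, -0.0002, 0.0093, 0.0062, 0]]
```

Request:
arm_command(plan=[[1,-0.0006,0.0017,0.0033,0],[1,-0.0008,0.0035,0.0066,0],[1,-0.001,0.0055,0.0097,0],[1,-0.001,0.0055,0.0097,0]])

```text
time_s: 25.02
ee_pos: [0.6588, 0.1674, 0.2039]
orientation: [0.457, -0.519, 0.487, 0.533]
ft_force: [-3.2, -5.0, -5.3]
finger_gap: 0.0167
```

Request:
arm_command(plan=[[1,-0.0001,0.0021,0.0031,0],[1,-0.0003,0.0044,0.006,0],[1,-0.0004,0.0069,0.0088,0],[1,-0.0004,0.0069,0.0088,0]])

```text
time_s: 25.52
ee_pos: [0.651, 0.1751, 0.2045]
orientation: [0.457, -0.519, 0.487, 0.533]
ft_force: [-3.0, -5.0, -3.4]
finger_gap: 0.0166
```

Request:
arm_command(plan=[[1,-0.0001,0.0026,0.0027,0],[1,-0.0002,0.0053,0.0052,0],[1,-0.0003,0.0082,0.0076,0],[1,-0.0003,0.0082,0.0076,0]])

```text
time_s: 26.02
ee_pos: [0.6423, 0.1813, 0.2051]
orientation: [0.457, -0.52, 0.487, 0.533]
ft_force: [-1.8, -5.6, -4.1]
finger_gap: 0.0165
```

Run:
```python
from h import *
C=(.610,.1255); th=rep(C)+720; s,M=st(); print(M[2].round(4)); chain(C,zf,[th,th+9.,th+18,th+27])
```

```text
t 26.02 p [0.6423 0.1813 0.2051] th 59.93 r 0.0644 Ftan -1.2 Frad -5.8 Fz -4.1
[-0.999   0.0434 -0.0147]
[[1, -0.0003, 0.0031, 0.0021, 0], [1, -0.0004, 0.0063, 0.0040, 0], [1, -0.0005, 0.0096, 0.0058, 0], [1, -0.0005, 0.0096, 0.0058, 0]]
[[1, -0.0001, 0.0034, 0.0016, 0], [1, -0.0001, 0.0068, 0.0030, 0], [1, -0.0002, 0.0103, 0.0042, 0], [1, -0.0002, 0.0103, 0.0042, 0]]
[[1, -0.0000, 0.0036, 0.0011, 0], [1, -0.0001, 0.0072, 0.0019, 0], [1, -0.0001, 0.0109, 0.0026, 0], [1, -0.0001, 0.0109, 0.0026, 0]]
[[1, -0.0000, 0.0037, 0.0005, 0], [1, -0.0001, 0.0074, 0.0008, 0], [1, -0.0001, 0.0111, 0.0008, 0], [1, -0.0001, 0.0111, 0.0008, 0]]
```

Request:
arm_command(plan=[[1,-0.0003,0.0031,0.0021,0],[1,-0.0004,0.0063,0.004,0],[1,-0.0005,0.0096,0.0058,0],[1,-0.0005,0.0096,0.0058,0]])

```text
time_s: 26.52
ee_pos: [0.6356, 0.1842, 0.2061]
orientation: [0.458, -0.522, 0.486, 0.53]
ft_force: [5.0, -8.5, -6.1]
finger_gap: 0.0164
```

Request:
arm_command(plan=[[1,-0.0001,0.0034,0.0016,0],[1,-0.0001,0.0068,0.003,0],[1,-0.0002,0.0103,0.0042,0],[1,-0.0002,0.0103,0.0042,0]])

```text
time_s: 27.02
ee_pos: [0.6331, 0.185, 0.2067]
orientation: [-0.462, 0.527, -0.483, -0.524]
ft_force: [15.3, -9.3, -10.9]
finger_gap: 0.0166
```

Request:
arm_command(plan=[[1,0,0.0036,0.0011,0],[1,-0.0001,0.0072,0.0019,0],[1,-0.0001,0.0109,0.0026,0],[1,-0.0001,0.0109,0.0026,0]])

```text
time_s: 27.52
ee_pos: [0.6322, 0.1851, 0.2071]
orientation: [-0.467, 0.533, -0.479, -0.518]
ft_force: [19.6, -7.3, -13.4]
finger_gap: 0.0165
```

Run:
```python
from h import *
C=(.610,.1255); th=rep(C)+720; s,M=st(); print(M[2].round(4)); chain(C,zf,[th,th+9.,th+18,th+27])
```

```text
t 27.52 p [0.6322 0.1851 0.2071] th 69.58 r 0.0636 Ftan -20.9 Frad 0.0 Fz -13.4
[-0.9997 -0.0015 -0.0264]
[[1, 0.0010, 0.0034, 0.0016, 0], [1, 0.0008, 0.0068, 0.0029, 0], [1, 0.0006, 0.0104, 0.0041, 0], [1, 0.0006, 0.0104, 0.0041, 0]]
[[1, -0.0002, 0.0036, 0.0010, 0], [1, -0.0004, 0.0072, 0.0018, 0], [1, -0.0006, 0.0109, 0.0024, 0], [1, -0.0006, 0.0109, 0.0024, 0]]
[[1, -0.0002, 0.0037, 0.0004, 0], [1, -0.0004, 0.0074, 0.0007, 0], [1, -0.0006, 0.0111, 0.0007, 0], [1, -0.0006, 0.0111, 0.0007, 0]]
[[1, -0.0002, 0.0037, -0.0001, 0], [1, -0.0004, 0.0074, -0.0005, 0], [1, -0.0005, 0.0111, -0.0011, 0], [1, -0.0005, 0.0111, -0.0011, 0]]
```

The stop is found at θ≈66° on the second lap, about 1.68 turns in. The tangential push-back climbed to 21 N, within the limit. Now I ease off.

Request:
arm_command(plan=[[1,0,0,0,0],[1,0,0,0,0]])

```text
time_s: 27.78
ee_pos: [0.6355, 0.1841, 0.2066]
orientation: [-0.468, 0.534, -0.478, -0.517]
ft_force: [7.0, -6.2, -8.7]
finger_gap: 0.0164
```

Request:
arm_command(plan=[[1,0,0,0,0],[1,0,0,0,0]])

```text
time_s: 28.02
ee_pos: [0.6364, 0.1838, 0.2063]
orientation: [-0.469, 0.535, -0.478, -0.516]
ft_force: [2.6, -5.1, -5.7]
finger_gap: 0.0162
```

Run:
```python
from h import *
C=(.610,.1255); th=rep(C)+720; s,M=st(); print(M.round(4),s["wrist_torque"])
```

```text
t 28.02 p [0.6364 0.1838 0.2063] th 65.63 r 0.064 Ftan -4.5 Frad -3.6 Fz -5.7
[[ 0.0105 -0.9945 -0.104 ]
 [-0.0272 -0.1043  0.9942]
 [-0.9996 -0.0076 -0.0282]] [-0.39212412 -0.0321044   0.06493355]
```

Request:
arm_command(plan=[[0.2,0,0,0,0],[0.2,0,0,0,0],[0.2,0,0,0,0],[0.2,-0.015,0,0,0],[0.2,-0.05,0,0,0],[0.2,-0.09,0,-0.003,0],[0.2,-0.1,0,-0.003,0],[0.2,-0.1,0,-0.003,0]])

```text
time_s: 29.02
ee_pos: [0.6358, 0.1838, 0.3074]
orientation: [-0.469, 0.535, -0.477, -0.516]
ft_force: [0.3, 0.4, -0.7]
finger_gap: 0.034
```

Run:
```python
from h import *
s,M=st(); print(s["ee_pos"],s["ft_force"],s["finger_gap"],M.round(4))
fs={n:bot.grab_frame(n) for n in("scene","top")}
import pickle; pickle.dump(fs,open("f1.pkl","wb"))
a=cv2.resize(fs["top"]["image"][125:270,180:330],None,fx=2.6,fy=2.6,interpolation=cv2.INTER_CUBIC)
b=cv2.resize(fs["scene"]["image"][175:295,195:345],None,fx=2.6,fy=2.6,interpolation=cv2.INTER_CUBIC)
h=max(a.shape[0],b.shape[0]); b=np.vstack([b,np.zeros((h-b.shape[0],b.shape[1],3),np.uint8)]);cv2.imwrite("pics/rel.png",np.hstack([a,b]))
print(M.T@(np.array([.638,-.126,.16])-s["ee_pos"]))
```

```text
[0.63580991 0.18377022 0.3074363 ] [ 0.27276603  0.40005047 -0.73603337] 0.03400821375228288 [[ 0.0124 -0.9945 -0.1041]
 [-0.0266 -0.1044  0.9942]
 [-0.9996 -0.0096 -0.0277]]
[ 0.15563864  0.03158026 -0.30410385]
```

View pics/rel.png

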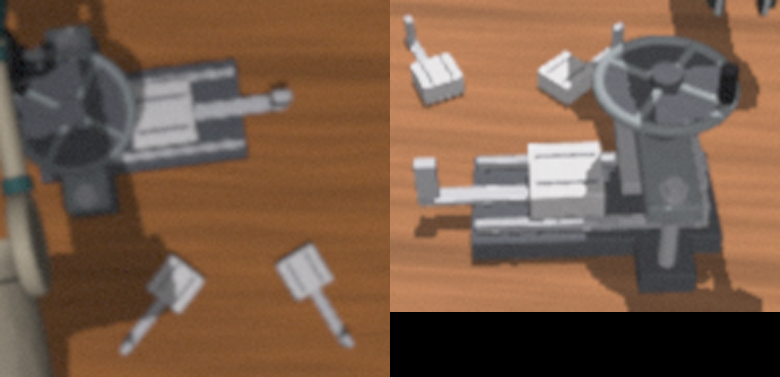

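The scene crop shows the handle at (728,83), on the +y side, and the mould untouched. Next I move over the post.

Request:
arm_command(plan=[[0,0,0.005,-0.05,0],[-0.4,0,0.01,-0.1,0],[-0.4,0,0.016,-0.15,0],[-0.4,0.01,0.022,-0.21,0],[-0.4,0.04,0.027,-0.26,0],[-0.4,0.07,0.031,-0.3,0],[-0.4,0.1,0.0315,-0.304,0],[-0.4,0.1,0.0315,-0.304,0],[-0.4,0.1,0.0315,-0.304,0]])

```text
time_s: 30.25
ee_pos: [0.6364, -0.1242, 0.2137]
orientation: [-0.468, 0.534, -0.478, -0.517]
ft_force: [0.1, 0.2, 0.8]
finger_gap: 0.0599
```

Run:
```python
from h import *
s,M=st(); print(s["ee_pos"],s["ft_force"],s["finger_gap"],M.round(4))
f=bot.grab_frame("wrist");cv2.imwrite("pics/w6.png",f["image"]); import pickle; pickle.dump(f,open("w6.pkl","wb"))
print(proj(f,(.638,-.126,.09)),M.T@(np.array([.638,-.126,.056])-s["ee_pos"]))
```

```text
[ 0.6364118  -0.12420122  0.21370995] [0.12415844 0.15325217 0.80709921] 0.059934669899561595 [[ 0.0081 -0.9945 -0.1047]
 [-0.0272 -0.1049  0.9941]
 [-0.9996 -0.0052 -0.0279]]
(np.float64(258.34660540299257), np.float64(187.84926728203075)) [ 0.15770817 -0.00056997  0.00244856]
```

View pics/w6.png

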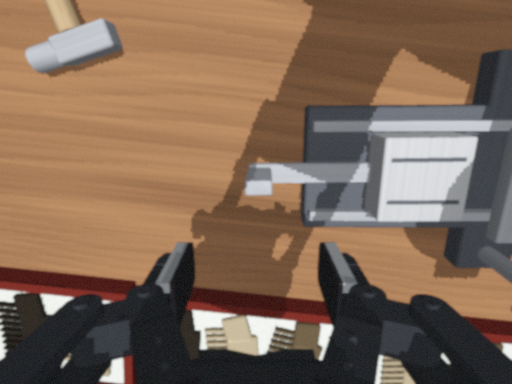

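The post top is at (259,188), matching the prediction of (258,188). I descend and cage it loosely at about a 29 mm gap for the 24 mm post, so the mould stays free to follow its slideway.

Request:
arm_command(plan=[[-0.4,0.05,-0.0005,0.0025,0],[-0.4,0.1,-0.0005,0.0025,0],[-0.4,0.14,-0.0005,0.0025,0],[-0.4,0.157,-0.0005,0.0025,0],[-0.4,0.157,-0.0005,0.0025,0],[0.3,0.157,-0.0005,0.0025,0],[0.3,0.157,-0.0005,0.0025,0],[0.3,0.157,-0.0005,0.0025,0],[0.3,0.157,-0.0005,0.0025,0]])

```text
time_s: 31.42
ee_pos: [0.6388, -0.126, 0.0581]
orientation: [-0.468, 0.535, -0.478, -0.516]
ft_force: [-0.5, -0.1, -0.6]
finger_gap: 0.0296
```

Run:
```python
from h import *
s,M=st(); print(s["ee_pos"],s["ft_force"],s["finger_gap"],M.round(4))
f=bot.grab_frame("wrist");cv2.imwrite("pics/w7.png",f["image"])
# push dir unit & slideway direction
u=np.array([.609,.1255,0])-np.array([.638,-.126,0]); L=np.linalg.norm(u); u/=L; print(L,u, "angle",np.degrees(np.arctan2(u[1],u[0])), "per mm tool:",(M.T@u).round(4), "to go", L-.152)
```

```text
[ 0.63881051 -0.12602328  0.05808441] [-0.54682769 -0.08384836 -0.56481448] 0.029611007052431523 [[ 0.0105 -0.9944 -0.105 ]
 [-0.028  -0.1053  0.994 ]
 [-0.9996 -0.0075 -0.029 ]]
0.2531664472239558 [-0.11454914  0.99341758  0.        ] angle 96.57762109802405 per mm tool: [-0.029   0.0093  0.9995] to go 0.10116644722395582
```

View pics/w7.png

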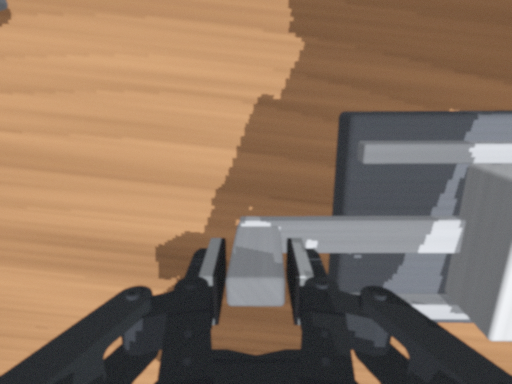

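Request:
arm_command(plan=[[0.3,-0.0002,0,0.006,0],[0.3,-0.0003,0.0001,0.012,0],[0.3,-0.0005,0.0002,0.018,0],[0.3,-0.0007,0.0002,0.024,0],[0.3,-0.0008,0.0003,0.028,0],[0.3,-0.0008,0.0003,0.028,0]])

```text
time_s: 32.22
ee_pos: [0.6353, -0.0973, 0.0579]
orientation: [-0.468, 0.535, -0.478, -0.517]
ft_force: [0.9, -1.2, -0.2]
finger_gap: 0.0298
```

Run:
```python
from h import *
s,M=st(); print(s["ee_pos"],s["ft_force"],s["finger_gap"],M.round(4))
f=bot.grab_frame("wrist");g=bot.grab_frame("scene")
cv2.imwrite("pics/w8.png",np.hstack([cv2.resize(f["image"],(400,300)),cv2.resize(g["image"][175:295,195:345],(375,300))]))
u=np.array([-.1146,.9934,0]); print((M.T@u).round(4))
```

```text
[ 0.63530332 -0.09725967  0.05788411] [ 0.88166941 -1.18102831 -0.18490532] 0.029843346567454774 [[ 0.0099 -0.9944 -0.1053]
 [-0.0269 -0.1055  0.9941]
 [-0.9996 -0.007  -0.0278]]
[-0.0279  0.0091  0.9996]
```

View pics/w8.png

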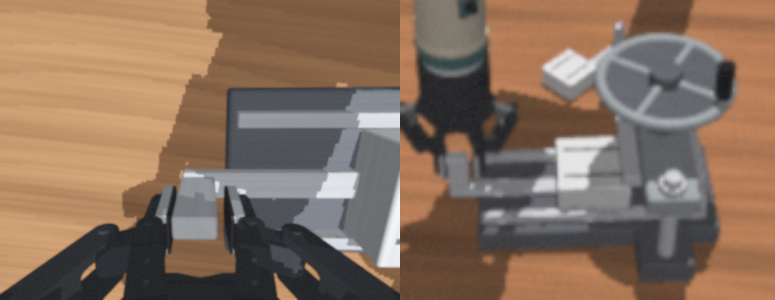

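Request:
arm_command(plan=[[0.3,-0.0002,0.0001,0.006,0],[0.3,-0.0003,0.0001,0.012,0],[0.3,-0.0005,0.0002,0.018,0],[0.3,-0.0007,0.0002,0.024,0],[0.3,-0.0009,0.0003,0.031,0],[0.3,-0.001,0.0003,0.038,0],[0.3,-0.0012,0.0004,0.045,0],[0.3,-0.0014,0.0005,0.052,0],[0.3,-0.0016,0.0005,0.058,0],[0.3,-0.0016,0.0005,0.058,0]])

```text
time_s: 33.58
ee_pos: [0.6284, -0.0383, 0.0578]
orientation: [-0.469, 0.534, -0.477, -0.517]
ft_force: [0.0, -1.0, 0.3]
finger_gap: 0.0302
```

Run:
```python
from h import *
s,M=st(); p=s["ee_pos"]; print(p,s["ft_force"],s["finger_gap"],M.round(4))
u=np.array([-.1146,.9934,0]); print((M.T@u).round(4), "tool s to axis",(np.array([.609,.1255,0])-p)@u)
```

```text
[ 0.62840215 -0.0382793   0.05783729] [ 0.04906599 -1.00215583  0.30056543] 0.0302223296572698 [[ 0.0094 -0.9944 -0.1049]
 [-0.0248 -0.1051  0.9942]
 [-0.9996 -0.0068 -0.0257]]
[-0.0258  0.0096  0.9996] tool s to axis 0.1649218441250201
```

Request:
arm_command(plan=[[0.3,-0.0001,0,0.003,0],[0.3,-0.0002,0.0001,0.006,0],[0.3,-0.0002,0.0001,0.009,0],[0.3,-0.0003,0.0001,0.011,0],[0.3,-0.0003,0.0001,0.0125,0],[0.3,-0.0003,0.0001,0.014,0],[0.3,-0.0004,0.0001,0.0155,0],[0.3,-0.0004,0.0002,0.017,0],[0.3,-0.0004,0.0002,0.0185,0],[0.3,-0.0005,0.0002,0.0185,0]])

```text
time_s: 34.83
ee_pos: [0.6271, -0.023, 0.0582]
orientation: [-0.467, 0.536, -0.478, -0.516]
ft_force: [1.2, -12.3, -0.5]
finger_gap: 0.0297
```

Run:
```python
from h import *
s,M=st(); p=s["ee_pos"]; print(p,s["ft_force"],s["finger_gap"],M.round(4))
u=np.array([-.1146,.9934,0]); print((M.T@u).round(4), "tool s to axis",(np.array([.609,.1255,0])-p)@u)
```

```text
[ 0.62714661 -0.02299349  0.05823157] [  1.23592311 -12.30412066  -0.47004727] 0.029704008724726873 [[ 0.0111 -0.9943 -0.1062]
 [-0.0302 -0.1065  0.9939]
 [-0.9995 -0.0078 -0.0312]]
[-0.0313  0.0081  0.9995] tool s to axis 0.14959303265814441
```

The force rose to 12 N at the predicted home distance (post about 152 mm from the axis). I'll give one small confirming press, then ease off.

Request:
arm_command(plan=[[0.3,-0.0001,0,0.002,0],[0.3,-0.0002,0,0.005,0],[0.3,-0.0002,0,0.006,0],[0.3,-0.0002,0,0.006,0]])

```text
time_s: 35.33
ee_pos: [0.6273, -0.023, 0.059]
orientation: [-0.464, 0.539, -0.48, -0.513]
ft_force: [-0.2, -19.5, 0.8]
finger_gap: 0.0298
```

Request:
arm_command(plan=[[0.3,0,0,0,0],[0.3,0,0,-0.001,0],[0.3,0,0,-0.003,0],[0.3,0,0,-0.003,0]])

```text
time_s: 35.83
ee_pos: [0.6275, -0.025, 0.059]
orientation: [-0.465, 0.539, -0.479, -0.514]
ft_force: [0.3, 0.4, 0.0]
finger_gap: 0.0298
```

Run:
```python
from h import *
s,M=st(); p=s["ee_pos"]; print(p,s["ft_force"],s["finger_gap"],M.round(4),s["time_s"])
u=np.array([-.1146,.9934,0]); print((M.T@u).round(4), "tool s to axis",(np.array([.609,.1255,0])-p)@u)
f=bot.grab_frame("wrist");g=bot.grab_frame("scene")
cv2.imwrite("pics/w9.png",np.hstack([cv2.resize(f["image"],(400,300)),cv2.resize(g["image"][175:295,195:345],(375,300))]))
```

```text
[ 0.6274511  -0.02496144  0.0589807 ] [0.25650191 0.40283378 0.02531076] 0.029805522692498407 [[ 0.0123 -0.994  -0.1084]
 [-0.0389 -0.1088  0.9933]
 [-0.9992 -0.008  -0.04  ]] 35.825
[-0.04    0.0058  0.9992] tool s to axis 0.15158289324567284
```

View pics/w9.png

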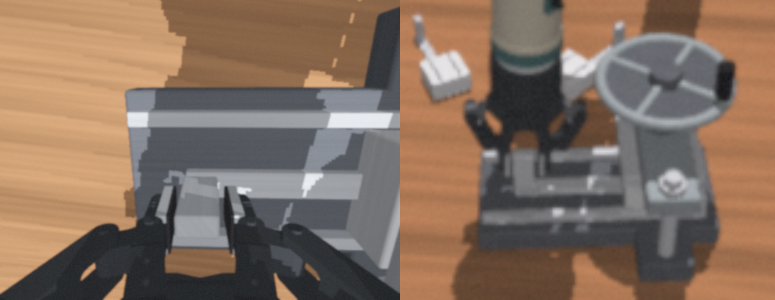

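The mould did not move under 19.5 N, so it is against the back stop. The press shows the block under the plate. I release and lift away.

Request:
arm_command(plan=[[-0.3,0,0,0,0],[-0.3,0,0,0,0],[-0.3,0,0,0,0],[-0.3,-0.02,0,0,0],[-0.3,-0.06,0,-0.002,0],[-0.3,-0.11,0,-0.01,0],[-0.3,-0.16,0,-0.04,0],[-0.3,-0.2,0.03,-0.09,0],[-0.3,-0.22,0.06,-0.14,0],[-0.3,-0.22,0.06,-0.14,0]])

```text
time_s: 37.17
ee_pos: [0.5798, -0.1655, 0.2867]
orientation: [-0.466, 0.54, -0.48, -0.511]
ft_force: [0.6, 0.1, -0.1]
finger_gap: 0.0557
```

Request:
arm_command(plan=[[-0.3,0,0,-0.03,0],[-0.3,0,0.04,-0.04,0],[-0.3,0,0.04,-0.04,0],[-0.3,0,0.04,-0.04,0]])

```text
time_s: 37.67
ee_pos: [0.5446, -0.2088, 0.2877]
orientation: [-0.466, 0.54, -0.48, -0.511]
ft_force: [0.0, -0.4, 1.5]
finger_gap: 0.0559
```

Run:
```python
from h import *
import pickle
s,M=st(); p=s["ee_pos"]; print(p,s["ft_force"],s["finger_gap"],s["time_s"],s["dq"].round(3))
g=bot.grab_frame("scene");t=bot.grab_frame("top"); pickle.dump({"scene":g,"top":t},open("f2.pkl","wb"))
cv2.imwrite("pics/end.png",np.hstack([cv2.resize(t["image"][125:270,180:330],(390,377),interpolation=cv2.INTER_CUBIC),cv2.resize(g["image"][175:295,195:345],(400,377),interpolation=cv2.INTER_CUBIC)]))
cv2.imwrite("pics/endfull.png",g["image"])
C=np.array([.609,.1255]);u=np.array([-.1146,.9934])
pt=np.r_[C-.152*u,.09]; print("expected post top",pt,proj(g,pt),proj(t,pt))
print("before-turn handle proj now", [proj(g,np.r_[C+.064*np.array([np.cos(a),np.sin(a)]),.1946+.044]) for a in np.radians([60,66,72])])
```

```text
[ 0.54461915 -0.20875035  0.28767203] [ 0.00200017 -0.35618065  1.46698203] 0.055866175825454556 37.675 [ 0.01   0.009 -0.012 -0.003  0.    -0.002]
expected post top [ 0.6264192 -0.0254968  0.09     ] (np.float64(243.96011741396512), np.float64(235.8391788616647)) (np.float64(256.661006615407), np.float64(165.56084377003364))
before-turn handle proj now [(np.float64(324.5564145842917), np.float64(202.5817243993617)), (np.float64(325.660194885253), np.float64(201.06853628850047)), (np.float64(326.48793399804134), np.float64(199.48314022666568))]
```

View pics/end.png

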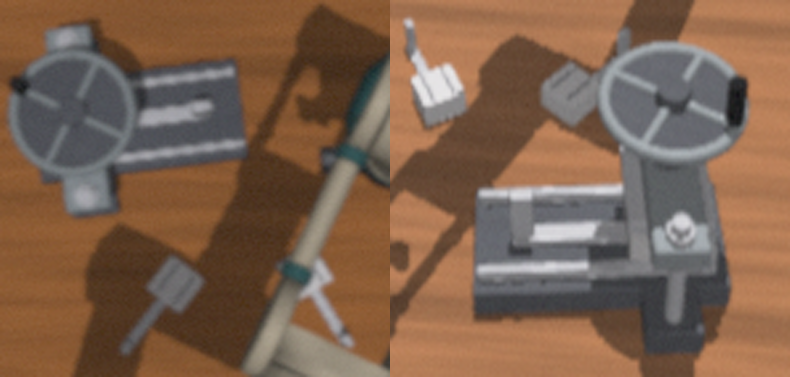

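View pics/endfull.png

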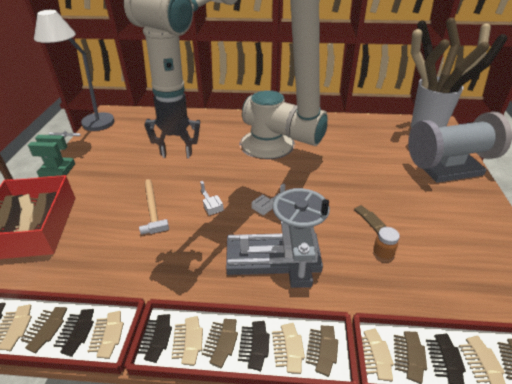

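The post top in the scene view is at about (244.5,236), against (244.0,235.8) predicted for home. The handle top is at about (325,200.5), matching 66°. The jar, comb blank and hammer look unmoved, and the hand is clear. I'll hand in.

```bash
python3 -c "
from workcell import bot
print(bot.hand_in()); print(bot.get_state()['ft_force'])"
```

```text
the job is handed in; nothing more can be done
None
the job is handed in; nothing more can be done
```

The press is wound fully open and the mould is home. I handed the job in with the last clock reading at about 37.7 s of the 72 s allowed; the hand-in gave no verdict.

- **Wheel:** I turned it anticlockwise by its handle, letting the hand rise with it, for about 1.68 turns. At the stop the push-back on the handle grew to about 21 N, below the 40 N limit. I eased off to under 5 N before letting go. In the last picture the handle is still at the stop angle (about 66°).
- **Mould:** I slid the large mould under the raised plate by pushing its post with the fingers loosely around it. It met the back stop where I had calculated it would, and a small extra press to 19.5 N did not move it. After I let go, the top of its post was within about 1 px of the calculated home position.
- **Bystanders and hand:** In the last pictures the jar, comb blank and hammer look unmoved, judged by eye rather than measured. The hand was well clear and touching nothing.

No check failed or disagreed. The wheel-to-stop angle and the mould's gap and squareness could not be read directly; I judged them from the forces, the arm's position and the pictures.

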